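# Lift the bronze bush out of the drip tray with tongs and hold it to drain

## Robot

A 6-joint arm with a two-finger parallel gripper is mounted at the origin on the work surface. World frame = base frame: x ahead of the robot, y to its left, z up, the work surface at z = 0. Lengths are in m, angles in rad, forces in N, time in s.
With the tool pointing down it reaches from about 0.35 to 0.725 m from the base axis. Payload 6 kg.
Tool frame: the origin (TCP) lies on the centre line of the jaws, within the pads' length; the fingertips stand 25 mm ahead of it and the grasp point (between the pads) lies 6 mm ahead of it; y points along the fingers, z is the direction in which the jaws open and shut, and the axes are right-handed (so a half turn about y gives the same grasp; the last joint's range is limited). The gripper opens to 85 mm and grips with 20 to 120 N. Pads are 22 mm wide; open, the fingers measure 114 mm over their backs; the gripper's body (76 mm by 85 mm) begins 54 mm behind the grasp point. The pads swing forward as they close: fully open they stand 13 mm farther back than shut.
Start: joints at [0.334, 0.04, 0.085, 0, -1.615, -0.334], TCP at [0.6, 0, 0.256] pointing down, gripper open.
Joint ranges: [-2.56, 2.56], [-1.29, 2.01], [-1.08, 1.49], [-3.29, 1.98], [-2.81, -0.18], [-2.99, 2.99]. Speed limits (rad/s): [2.57, 2.57, 3.01, 3.14, 3.14, 3.14].

## Interface

Orientations are given as [roll, pitch, yaw] about the fixed x, y, z axes, in that order (R = Rz(yaw) Ry(pitch) Rx(roll)).
In Python, from bench import readout, eyes, ticket gives the robot as it stands. The module is installed in compiled form; this text tells all that it offers.
- The arm moves only by the tool carry_out, never from a script. Its argument "series" is a list of rows, each a list of 4 numbers: the shift along the tool's x, y, z in units of 40 mm (1.0 is 40 mm), then the turn about the tool's y in rad. In form: [[dx, dy, dz, turn], ...]. A call has 1 to 5 rows; each row shifts and turns the pose as measured when the row begins, along the tool's axes as they then stand; what a row does not reach is not made up. A row lasts 1/8 s, in which the tool goes at most 62.5 mm and 10.7 degrees, less where a joint would pass 70% of its speed; a pose out of reach is approached as far as the arm can. A call is refused whole if a number of a shift passes 1 or a number of a turn 0.188, either way. A call with a gripper value outside its range is refused whole. "grip" is the finger opening in mm, from 0 to 85.4, set as the call begins (left out, the last holds). The fingers move at their own pace and stop on an object; "grip_force" is the grip in N (left out, the last holds). Time passes only in rows, so rows that do not move let the fingers close. It gives the time, the measured TCP pose, the force and the opening at its end, in the units of the state.
- readout.state(): the state, without advancing time (a new reading comes with each control period).
- eyes.camera(name): name is "scene" or "side" or "wrist"; returns a dict with "color" (400x640x3 uint8, red, green, blue), "K" (3x3 intrinsics, pixels), "R" (3x3) and "t" (3): a world point X has camera coordinates R X + t. Camera axes: x right, y down, z forward; pixel columns grow to the right and rows downward; lengths in m; the calibration is good to about 2 mm. A picture is of the moment at which its call begins. There is no depth.
- ticket.close_job(): hands the job in, once; it reports no verdict.
The state is a dict: "time_s": time; "joint_pos": joint angles; "joint_velocities": joint speeds; "joint_torque": joint torques, N m; "tcp_pos": TCP position; "tcp_rot": TCP orientation; "ft_force": force on the tool from outside, world axes, zero at the start; "torque": the same for the moment, N m; "grip_width": finger opening in m.
Only numpy, scipy, OpenCV 4.12 (cv2) and the standard library are available. Lean on these libraries where they do the work, as an engineer would, in place of code of your own. Each camera call takes 0.05 s, during which the arm holds its last target. There are 200 camera calls.

## Task

Pick up the blue-sleeved tongs, close their jaws on the bronze bush that stands among the other washed parts on the drip tray, and lift it out; touch the bush only with the tongs, and do not knock over or push about anything else. Finish while still holding the bush in the tongs, steady, about 10 cm above the tray's wire rack and over the tray, so that it drains back into it.

Things in the scene. Friction and masses are not known exactly. Their poses are not given: they have to be found in the camera images.
- tongs: Spring-open stainless tongs lying flat on the bench, 260 mm long with the ring, about 130 g. Origin: on the pivot pin at the underside; x runs along the midline from pivot to jaws, y to the left arm, z up. The arms, upright strips 20 mm tall (z 6 to 26 mm), swing in the x-y plane; a pull ring reaches 40 mm behind the pivot. Centre of mass near x = 110 mm. Squeezing the sleeves closes the jaws about the midline.
- tongs_grip (a point): Where to grip the tongs: on the midline between the blue sleeves, 110 mm ahead of the pivot, 16 mm above the underside (axes as tongs). The sleeves cover the arms from x = 80 to 140 mm, z 4 to 28 mm. Width over them here: 58 mm sprung open, 48 mm with the jaws 44 mm apart, 38 mm closed on the bush (arms then parallel), 25 mm shut on nothing.
- tongs_jaws (a point): Midpoint between the jaws, on the midline, 205 mm ahead of the pivot and 95 mm ahead of tongs_grip, 16 mm above the underside (axes as tongs). Jaws 63 mm apart when sprung open.
- tongs_left (a joint): How far each arm is swung out (both move alike), rad: 0.09 sprung fully open, 0 with jaws closed on the bush, -0.06 shut on nothing. The spring pushes each sleeve out with about 4 N when open, 6 N when closed on the bush; of what is squeezed beyond that, about half reaches the jaws.
- jaw_left: Left jaw of the tongs: upright stainless plate 32 mm tall (z 0 to 32 mm of the tongs), 31 mm long (x 190 to 220 mm), its inner side a shallow hollow that settles round the bush. Origin at the jaws' midpoint when closed on the bush.
- jaw_right: Right jaw, the mirror image of the left.
- bush: The part to lift: plain bronze (yellow, brass-coloured) tube, 26 mm outside, 16 mm bore, 45 mm tall, about 130 g, standing on end on the rack in one of the three places of the row nearest the robot. Origin: centre of its underside, z along its axis.
- bush_center (a point): Centre of the bush, 22.5 mm above its underside.
- tray: Fixed dark steel drip tray, 220 mm (its x) by 320 mm (its y), with a wire rack inside on which the parts stand. Origin: centre of its underside, on the bench. The rack's top lies 22 mm, the tray's rim 28 mm above the bench.
- spacer: Grey steel tube of the bush's size (26 mm outside, 45 mm tall) standing on the rack; stays. Origin: centre of its underside.
- caliper_piston: Bright caliper piston, open cup 32 mm in diameter, 30 mm tall, standing on the rack; stays. Origin: centre of its underside.
- engine_piston: Small aluminium engine piston, 47 mm in diameter, 40 mm tall, standing on the rack in the far row; stays. Origin: centre of its underside.
- torque_wrench: Steel torque wrench with black grip, 393 mm long (along x: -200 to 193 mm), 42 mm wide, 36 mm tall, lying on the bench to the right; stays. Origin at the underside.
- fuse_lid: Clear plastic fuse box lid, 75 x 115 mm, 22 mm tall, on the far right of the bench; stays. Origin: centre of its underside.
- brake_pad1: Copper-coloured brake pad, 78 x 40 mm, 10 mm thick, lying on the bench to the left; stays. Origin: centre of its underside.
- brake_pad2: The other brake pad of the pair, alike, beside the first; stays.
- washer_cup: Zinc cup of washers, 70 mm across the rim, 50 mm tall, on the near left of the bench; stays. Origin: centre of its underside.
Mind the look-alikes: they are no part of the job. What is shaped like the bush but green is not meant.

How it is judged:
On the way, in this order (a step that is already met when the one before it is completed fails the run):
1. the tongs are picked up off the bench in the gripper (height (world z) of tongs above 0.02 m and height (world z) of tongs_jaws above 0.036 m and contact force between the fingers and tongs above 0.5 N), for 0.2 s.
2. both jaws of the tongs are closed on the bush (contact force between each of jaw_left, jaw_right and bush above 1.5 N), for 0.2 s.
At the end, for the whole second after the job is handed in: Gripper holds the tongs, both jaws press the bush (over 1.5 N each), its underside 60 mm or more above the rack and its centre above the tray; only the tongs carry it, they are clear of the tray, it is still (under 30 mm/s), and nothing else has shifted 30 mm (all of step 2 and contact force between the fingers and tongs above 1 N and z of bush in the frame of tray above 0.082 m and x of bush_center in the frame of tray between -0.11 and 0.11 m and y of bush_center in the frame of tray between -0.16 and 0.16 m and contact force between each of bush, tongs and tray below 0.05 N and contact force between bush and the arm below 0.05 N and contact force between bush and the fingers below 0.05 N and linear speed of bush below 0.03 m/s and distance of each of spacer, caliper_piston, engine_piston, torque_wrench, fuse_lid, brake_pad1, brake_pad2, washer_cup from where it was at the start of the episode below 0.03 m); the arm keeps its last pose, push and grip.
It fails at once if the gripper or arm touches the bush itself (contact force between any of the fingers, the arm and bush above 0.5 N).
It fails at once if another part or tool is pushed 30 mm or more from its place (distance of any of spacer, caliper_piston, engine_piston, torque_wrench, fuse_lid, brake_pad1, brake_pad2, washer_cup from where it was at the start of the episode above 0.03 m).
It fails at once if a part standing on the tray is knocked over (angle between any of spacer, caliper_piston, engine_piston's own z axis and vertical above 0.6 rad).
It also fails if it takes over 40 s, if anything falls off the work surface, if the arm or the gripper's body presses on something with over 40 N, if the wrist force passes 120 N, or if a joint passes its speed limit or range.

## Working session

There is one attempt and no reset: what is moved stays moved. The work goes in short steps, Python scripts to look and compute and a tool call to move; the robot and the scene stay as the last step left them, time stands still between calls to the robot, and variables do not carry over. Pictures are saved under pics/ and viewed, about 8 in all and at most 12, crops included, and the job is handed in when it is done.

Besides the shell and the picture viewer there is one more tool, called as name([rows], argument=value, ...), one row to a line, values as JSON. carry_out: Moves the arm, as the interface text tells. Its arguments: {"type":"object","properties":{"series":{"type":"array"},"grip":{"type":"number"},"grip_force":{"type":"number"}},"required":["series"]}

```bash
mkdir -p pics; cat > h.py <<'E'
import numpy as np, cv2
from bench import readout, eyes, ticket
from scipy.spatial.transform import Rotation as Rn
def shot(n,f):
    c=eyes.camera(n); cv2.imwrite('pics/'+f+'.png',c['color'][:,:,::-1]); np.savez('pics/'+f+'.npz',**{k:c[k] for k in('color','K','R','t')}); return c
def load(f): return dict(np.load('pics/'+f+'.npz'))
def ray(c,uv,z):
    uv=np.atleast_2d(uv).astype(float)
    d=np.c_[uv,np.ones(len(uv))]@np.linalg.inv(c['K']).T@c['R']
    o=-c['R'].T@c['t']
    return o+d*((z-o[2])/d[:,2])[:,None]
def proj(c,X):
    p=(np.atleast_2d(X)@c['R'].T+c['t'])@c['K'].T
    return p[:,:2]/p[:,2:]
def st():
    s=readout.state(); 
    print(s['time_s'],np.round(s['tcp_pos'],4),np.round(s['tcp_rot'],3),np.round(s['joint_pos'],3),np.round(s['ft_force'],2),s['grip_width']); return s
E
python3 - <<'E'
from h import *
s=st(); print(s['tcp_rot'])
a=shot('scene','s0');b=shot('side','d0');w=shot('wrist','w0')
for c in(a,b,w): print((-c['R'].T@c['t']).round(3))
E
```

```text
0.0 [5.997e-01 1.000e-04 2.553e-01] [-1.569  0.     1.571] [ 0.334  0.041  0.084 -0.    -1.615 -0.334] [-0.74  0.    0.23] 0.08568702307110156
[-1.56901075e+00  1.36203812e-04  1.57078800e+00]
[ 1.055 -0.962  0.795]
[0.371 1.139 0.935]
[ 0.6   -0.084  0.374]
```

View pics/s0.png

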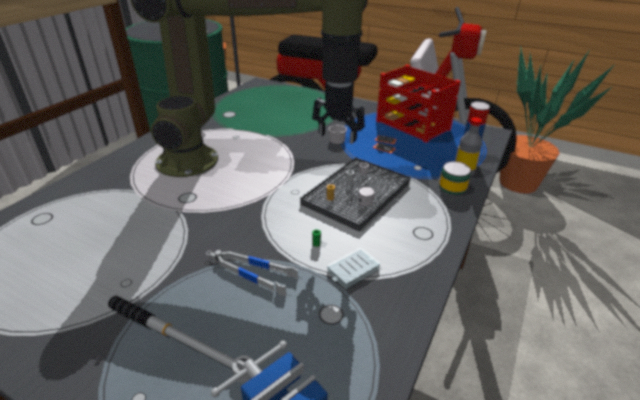

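View pics/d0.png

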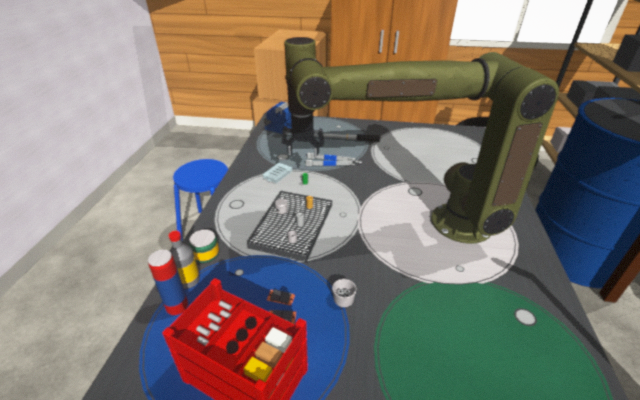

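View pics/w0.png

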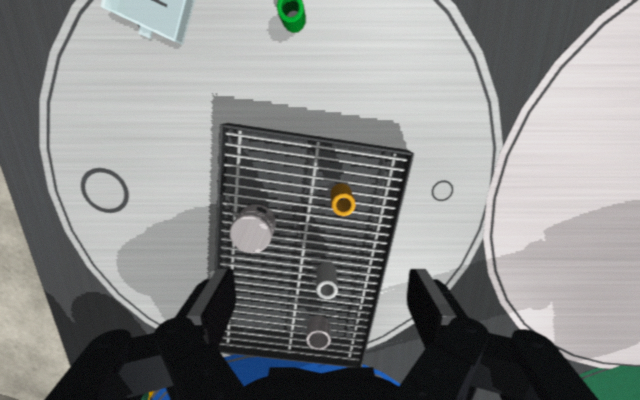

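The scene view shows the tongs with their pivot around (212,255) and jaws near (290,280). The wrist view shows the bush top at (344,204), spacer at (327,289), caliper piston at (318,339) and engine piston at (252,232). There's also a green decoy.

```bash
python3 - <<'E'
from h import *
w=load('w0');s=load('s0');d=load('d0')
for n,uv,z in[('bush',(344,204),.067),('spacer',(327,289),.067),('cal',(318,339),.052),('eng',(252,232),.062),('green',(292,14),.045),
 ('tl',(222,124),.028),('tr',(413,152),.028),('br',(361,364),.028)]: print(n,ray(w,uv,z).round(4))
for c,nm,box in((s,'s',(200,235,310,300)),(d,'d',(300,145,375,172))):
    x0,y0,x1,y1=box
    hsv=cv2.cvtColor(c['color'],cv2.COLOR_RGB2HSV)
    m=cv2.inRange(hsv,(105,150,60),(125,255,255)); k=np.zeros_like(m);k[y0:y1,x0:x1]=m[y0:y1,x0:x1]
    n,l,stt,ce=cv2.connectedComponentsWithStats(k)
    for i in range(1,n):
        if stt[i][4]>8: print(nm,stt[i],ce[i].round(1),ray(c,ce[i],.018).round(4))
a=cv2.resize(s['color'][235:300,195:305],None,fx=7,fy=7,interpolation=cv2.INTER_CUBIC)
b=cv2.resize(d['color'][145:175,290:380],None,fx=8,fy=8,interpolation=cv2.INTER_CUBIC)
H=np.zeros((600,770,3),np.uint8); H[:455,:770]=a; H=H[:455]
H2=np.zeros((240,770,3),np.uint8);H2[:,:720]=b
cv2.imwrite('pics/z.png',cv2.resize(np.vstack([H,H2]),None,fx=.85,fy=.85)[:,:,::-1])
E
```

```text
bush [[0.5739 0.0167 0.067 ]]
spacer [[0.5912 0.1222 0.067 ]]
cal [[0.6021 0.209  0.052 ]]
eng [[0.6755 0.0513 0.062 ]]
green [[ 0.6258 -0.1641  0.045 ]]
tl [[ 0.7074 -0.0632  0.028 ]]
tr [[ 0.4938 -0.0327  0.028 ]]
br [[0.5393 0.2765 0.028 ]]
s [249 257  20  12 142] [258.4 262. ] [[ 0.5417 -0.3238  0.018 ]]
s [239 268  18  15 145] [247.7 274.6] [[ 0.5441 -0.3737  0.018 ]]
d [324 155  12  11 121] [329.7 160.1] [[ 0.5451 -0.3436  0.018 ]]
```

View pics/z.png

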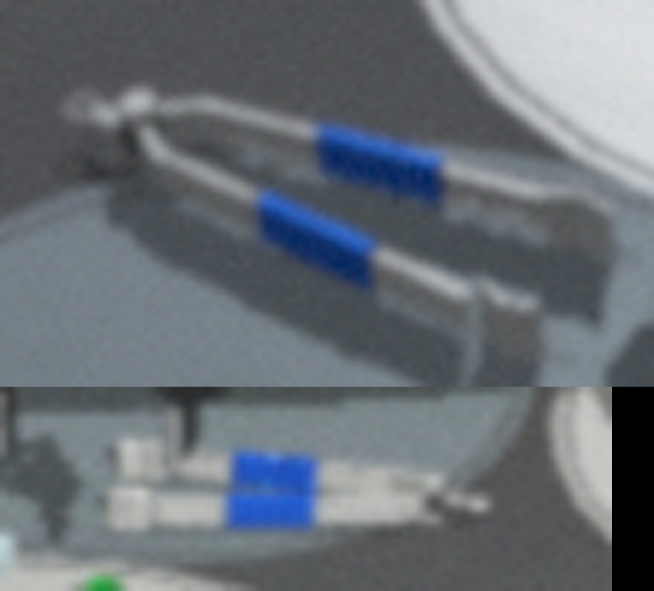

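Tongs grip point is near (0.543, -0.349), pointing roughly along +x. Next I move the wrist camera over them, shifting first and then turning about 90°.

carry_out([
  [-1, 0, 0.3, 0],
  [-1, 0, 0.3, 0],
  [-1, 0, 0.3, 0],
  [-1, 0, 0.3, 0],
  [-1, 0, 0.3, 0],
], grip=85)

```text
time_s: 0.78
tcp_pos: [0.5383, -0.2027, 0.2529]
tcp_rot: [-1.565, -0.0, 1.576]
ft_force: [0.6, -0.0, 0.3]
grip_width: 0.085
```

carry_out([
  [-1, 0, 0.3, 0],
  [-1, 0, 0.3, 0],
  [-1, 0, 0.3, 0],
  [0, 0, 0, -0.18],
  [0, 0, 0, -0.18],
])

```text
time_s: 1.4
tcp_pos: [0.4994, -0.3294, 0.2509]
tcp_rot: [-1.563, -0.005, 1.942]
ft_force: [0.4, -0.1, -0.0]
grip_width: 0.0851
```

carry_out([
  [0, 0, 0, -0.18],
  [0, 0, 0, -0.18],
  [0, 0, 0, -0.18],
  [0, 0, 0, -0.18],
  [0, 0, 0, -0.18],
])

```text
time_s: 2.02
tcp_pos: [0.4987, -0.3294, 0.2485]
tcp_rot: [-1.571, -0.013, 2.872]
ft_force: [0.0, -0.8, 0.0]
grip_width: 0.085
```

```bash
python3 - <<'E'
from h import *
st(); w=shot('wrist','w1'); print((-w['R'].T@w['t']).round(3))
hsv=cv2.cvtColor(w['color'],cv2.COLOR_RGB2HSV)
m=cv2.inRange(hsv,(105,150,60),(125,255,255))
n,l,S,ce=cv2.connectedComponentsWithStats(m)
for i in range(1,n):
    if S[i][4]>150: 
        p=np.argwhere(l==i)[:,::-1]; X=ray(w,p,.028)[:,:2]; r=cv2.minAreaRect((X*1000).astype(np.float32))
        print(S[i],ce[i].round(1),X.mean(0).round(4),r,(cv2.boxPoints(r)/1000).round(4).tolist())
E
```

```text
2.025 [ 0.4987 -0.3294  0.2485] [-1.571 -0.013  2.872] [-2.490e-01  4.400e-02  7.500e-02 -1.000e-03 -1.614e+00  1.550e+00] [ 0.   -0.79  0.03] 0.08500044823623526
[ 0.581 -0.352  0.366]
[338 101  19  55 422] [347.1 127.5] [ 0.5452 -0.3718] ((544.1904296875, -371.7763366699219), (8.198269844055176, 58.634273529052734), 89.12564849853516) [[0.5148000121116638, -0.37540000677108765], [0.5734000205993652, -0.37630000710487366], [0.5735999941825867, -0.36809998750686646], [0.5149000287055969, -0.36719998717308044]]
[290 118  28  52 410] [303.8 143.4] [ 0.5415 -0.3219] ((540.48828125, -322.1339111328125), (58.67673873901367, 8.450108528137207), 9.415306091308594) [[0.5109000205993652, -0.32280001044273376], [0.5121999979019165, -0.3310999870300293], [0.5701000094413757, -0.3215000033378601], [0.5687000155448914, -0.3131999969482422]]
```

View pics/w1.png

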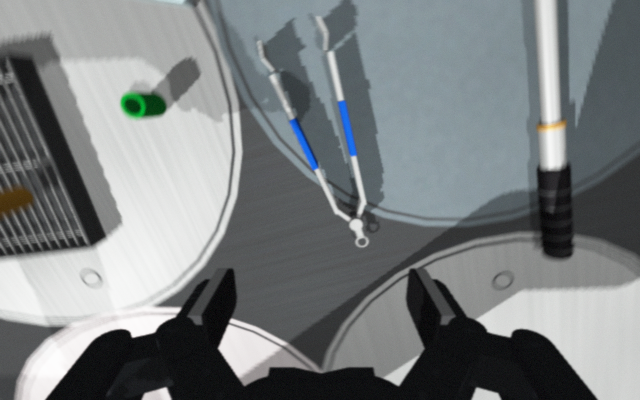

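The sleeves measure 58 mm across with a ±5.15° spread, which matches the given sizes. Grip point is (0.5423, -0.347), tongs yaw 0.074.

carry_out([
  [0, 0, 0, -0.172],
  [0, 0, 0, -0.172],
  [-0.55, 1, 0.26, 0],
  [-0.5, 1, 0.26, 0],
  [0, 0.5, 0, 0],
])

```text
time_s: 2.7
tcp_pos: [0.543, -0.3468, 0.1468]
tcp_rot: [-1.575, -0.009, -3.063]
ft_force: [-0.7, -0.8, -0.5]
grip_width: 0.0851
```

```bash
cat >> h.py <<'E'
def delta(target,yaw):
    s=st(); R=Rn.from_euler('xyz',s['tcp_rot']).as_matrix()
    print('shift units',(R.T@(np.array(target)-s['tcp_pos'])/.04).round(3),'turn',round(-((yaw-s['tcp_rot'][2]+np.pi)%(2*np.pi)-np.pi),3),'tooly',R[:,1].round(3),'x',R[:,0].round(3))
E
python3 -c "
from h import *
delta((.5423,-.347,.027),3.216)"
```

```text
2.7 [ 0.543  -0.3468  0.1468] [-1.575 -0.009 -3.063] [-2.590e-01  1.780e-01  3.500e-02 -1.000e-03 -1.437e+00  1.908e+00] [-0.67 -0.8  -0.53] 0.08508704092876251
shift units [-0.009  2.994  0.016] turn 0.004 tooly [-0.009  0.003 -1.   ] x [-0.997 -0.078  0.009]
```

carry_out([
  [0, 1, 0, 0],
  [0, 1, 0, 0],
  [0, 0.7, 0, 0],
  [0, 0.25, 0, 0],
])

```text
time_s: 3.2
tcp_pos: [0.5407, -0.3459, 0.0224]
tcp_rot: [-1.576, -0.012, -3.076]
ft_force: [-0.2, -0.3, 0.3]
grip_width: 0.0852
```

carry_out([
  [0, 0, 0, 0],
  [0, 0, 0, 0],
  [0, 0, 0, 0],
  [0, 0, 0, 0],
  [0, 0, 0, 0],
], grip=48, grip_force=60)

```text
time_s: 3.82
tcp_pos: [0.543, -0.347, 0.0273]
tcp_rot: [-1.573, -0.007, -3.078]
ft_force: [0.5, 0.6, -1.9]
grip_width: 0.0482
```

```bash
python3 -c "
from h import *
delta((.5423,-.347,.027),3.216); shot('wrist','w2')"
```

```text
3.825 [ 0.543  -0.347   0.0273] [-1.573 -0.007 -3.078] [-0.259  0.25  -0.106 -0.    -1.222  1.893] [ 0.45  0.6  -1.87] 0.048158203211334315
shift units [ 0.016  0.007 -0.001] turn -0.011 tooly [-0.007  0.002 -1.   ] x [-0.998 -0.063  0.007]
```

View pics/w2.png

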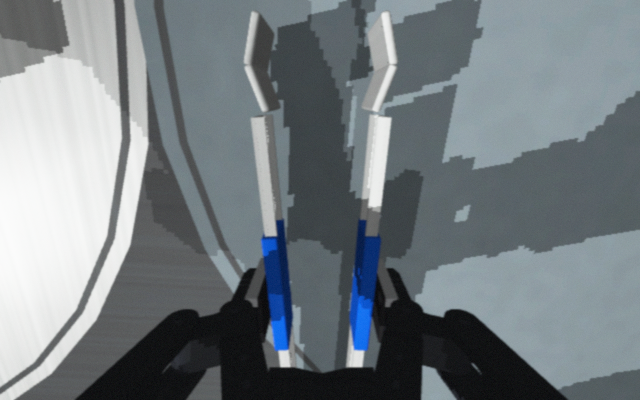

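The pads are centred on the sleeves and the jaws are symmetric and half open. Lifting.

carry_out([
  [0, -0.3, 0, 0],
  [0, -0.6, 0, 0],
  [0, -0.8, 0, 0],
  [0, -0.8, 0, 0],
  [0, -0.8, 0, 0],
])

```text
time_s: 4.5
tcp_pos: [0.5423, -0.3468, 0.1625]
tcp_rot: [-1.575, -0.012, -3.078]
ft_force: [0.6, 1.4, -0.9]
grip_width: 0.0481
```

```bash
python3 -c "
from h import *
st(); w=shot('wrist','w3')
a=load('w2')['color'].astype(int);b=w['color'].astype(int)
cv2.imwrite('pics/c3.png',np.hstack([cv2.resize(load('w2')['color'],(400,250)),cv2.resize(w['color'],(400,250))])[:,:,::-1])"
```

```text
4.5 [ 0.5423 -0.3468  0.1625] [-1.575 -0.012 -3.078] [-0.259  0.174  0.059 -0.    -1.468  1.893] [ 0.6   1.36 -0.88] 0.04810046172643411
```

View pics/c3.png

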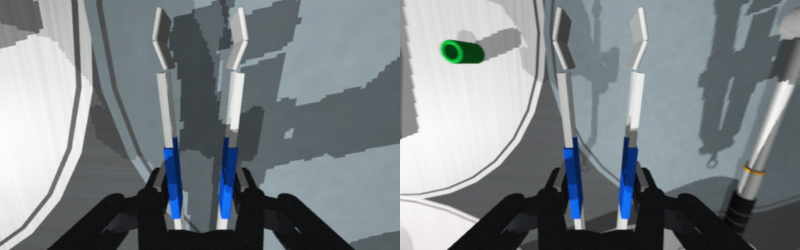

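Tongs came up unrotated. Next I carry them over to the bush.

carry_out([
  [0.1, -0.2, -0.4, 0],
  [0.1, -0.2, -0.7, 0],
  [0.1, -0.2, -0.8, 0],
  [0.1, -0.2, -0.8, 0],
  [0.1, 0, -0.8, 0],
])

```text
time_s: 5.18
tcp_pos: [0.5147, -0.208, 0.2059]
tcp_rot: [-1.568, -0.0, -3.082]
ft_force: [0.6, -0.4, -0.9]
grip_width: 0.0481
```

carry_out([
  [0.1, 0, -0.8, 0],
  [0.1, 0, -0.8, 0],
  [0.1, 0, -0.8, 0],
  [0.1, 0, -0.8, 0],
  [0.1, 0, -0.8, 0],
])

```text
time_s: 5.8
tcp_pos: [0.4836, -0.0447, 0.2091]
tcp_rot: [-1.568, 0.006, -3.082]
ft_force: [0.3, 0.9, -1.9]
grip_width: 0.0478
```

carry_out([
  [0, 0, -0.8, 0],
  [0, 0, -0.4, 0],
  [0, 0, 0, 0],
])

```text
time_s: 6.18
tcp_pos: [0.4802, 0.006, 0.2109]
tcp_rot: [-1.569, 0.009, -3.079]
ft_force: [0.7, -0.2, -1.6]
grip_width: 0.0481
```

```bash
python3 -c "
from h import *
delta((.479,.011,.065),-3.078); w=shot('wrist','w4'); shot('side','d4')
hsv=cv2.cvtColor(w['color'],cv2.COLOR_RGB2HSV)
m=cv2.inRange(hsv,(12,150,90),(28,255,255))
n,l,S,ce=cv2.connectedComponentsWithStats(m)
for i in range(1,n):
    if S[i][4]>60: print(S[i],ce[i].round(1),ray(w,ce[i],.067).round(4))
"
```

```text
6.175 [0.4802 0.006  0.2109] [-1.569  0.009 -3.079] [ 0.438 -0.295 -0.304  0.005 -1.555  1.195] [ 0.7  -0.22 -1.57] 0.048066912825729016
shift units [ 0.054  3.647 -0.134] turn -0.001 tooly [ 0.009 -0.001 -1.   ] x [-0.998 -0.062 -0.009]
[299  74  31  33 546] [314.2  89.6] [[0.5754 0.0173 0.067 ]]
```

View pics/w4.png

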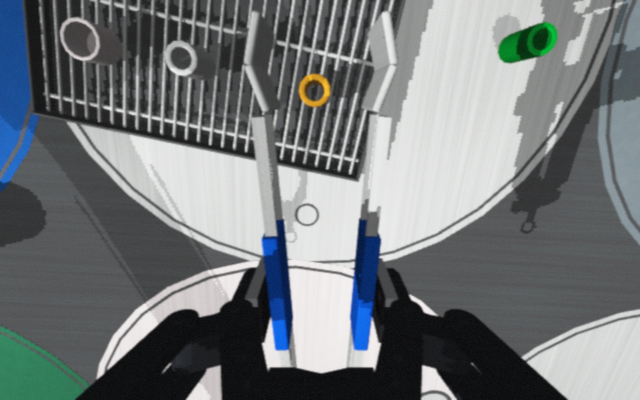

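```bash
python3 -c "
from h import *
w=load('w4'); s=st()
for a in(-.0,.009):
  zt=s['tcp_pos'][2]-.027
  for x in(190,205,220):
    for z in (.032,):
      u=np.array([.998,.062]);v=np.array([-.062,.998]);f=(x-110)/1000
      P=[np.r_[s['tcp_pos'][:2]+u*f+v*o,zt+z+a*f] for o in(.022,0,-.022)]
      print(a,x,proj(w,P).round(0).tolist())
b=cv2.resize(w['color'][0:130,230:410],None,fx=4,fy=4)
d=load('d4')['color'][90:250,230:400]; 
cv2.imwrite('pics/c5.png',np.hstack([b[:520,:480+160],])[:,:,::-1])"
```

```text
6.275 [0.4803 0.005  0.2108] [-1.569  0.009 -3.081] [ 0.436 -0.295 -0.304  0.005 -1.555  1.196] [-0.56  1.11 -2.12] 0.04829270306775686
-0.0 190 [[264.0, 114.0], [325.0, 114.0], [386.0, 115.0]]
-0.0 205 [[261.0, 69.0], [325.0, 69.0], [389.0, 69.0]]
-0.0 220 [[258.0, 19.0], [325.0, 19.0], [392.0, 19.0]]
0.009 190 [[263.0, 114.0], [325.0, 114.0], [386.0, 115.0]]
0.009 205 [[261.0, 69.0], [325.0, 69.0], [389.0, 69.0]]
0.009 220 [[258.0, 18.0], [325.0, 18.0], [393.0, 18.0]]
```

View pics/c5.png

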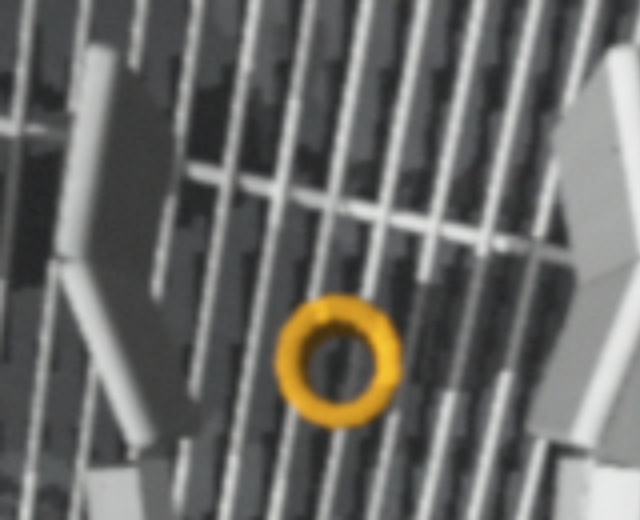

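Relative to the bush, the jaws need about +4.5 mm in y and roughly zero in x. I'll descend partway and check.

carry_out([
  [0.02, 0.7, -0.12, 0],
  [0, 0.8, 0, 0],
  [0, 0.7, 0, 0],
  [0, 0, 0, 0],
])

```text
time_s: 6.78
tcp_pos: [0.4806, 0.006, 0.1213]
tcp_rot: [-1.568, 0.01, -3.086]
ft_force: [0.8, -0.3, -0.6]
grip_width: 0.048
```

```bash
python3 -c "
from h import *
delta((.4795,.0105,.058),-3.078); w=shot('wrist','w6')
cv2.imwrite('pics/c6.png',cv2.resize(w['color'][0:200,200:440],None,fx=2.5,fy=2.5)[:,:,::-1])"
```

```text
6.775 [0.4806 0.006  0.1213] [-1.568  0.01  -3.086] [ 0.438 -0.273 -0.45   0.006 -1.386  1.187] [ 0.76 -0.34 -0.56] 0.04798829521855882
shift units [ 0.036  1.582 -0.117] turn -0.008 tooly [ 0.01  -0.002 -1.   ] x [-0.998 -0.056 -0.01 ]
```

View pics/c6.png

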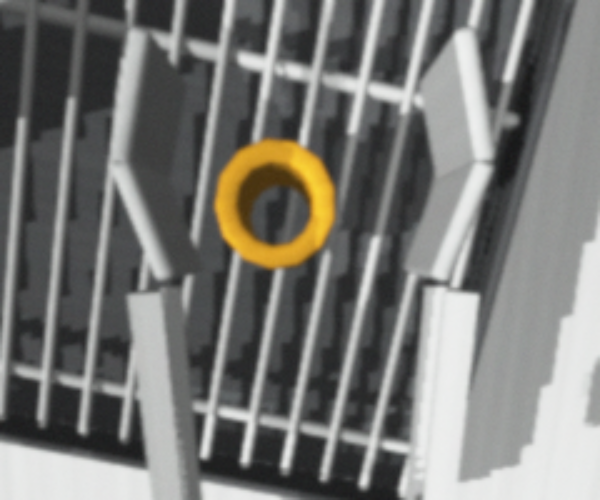

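```bash
python3 -c "
from h import *
w=load('w6'); s=st()
f=lambda x,y:(200+x/2.5,y/2.5)
zt=s['tcp_pos'][2]-.027+.032+.001
print('bush',ray(w,f(275,203),.067).round(4))
J=ray(w,[f(125,162),f(487,162)],zt); print('jaws',J.round(4),J.mean(0).round(4), 'axis fwd from tcp',(J.mean(0)-s['tcp_pos']).round(4))
"
```

```text
6.825 [0.4815 0.0062 0.1232] [-1.568  0.013 -3.086] [ 0.438 -0.274 -0.448  0.007 -1.386  1.187] [ 0.45 -0.3  -1.51] 0.0479488892724937
bush [[0.5756 0.0172 0.067 ]]
jaws [[ 0.575   0.0354  0.1292]
 [ 0.5778 -0.013   0.1292]] [0.5764 0.0112 0.1292] axis fwd from tcp [0.0949 0.0051 0.006 ]
```

carry_out([
  [0, 0, -0.15, 0],
  [0, 0, 0, 0],
])

```text
time_s: 7.08
tcp_pos: [0.4825, 0.0122, 0.1262]
tcp_rot: [-1.569, 0.017, -3.087]
ft_force: [-0.8, -0.6, -1.3]
grip_width: 0.0477
```

carry_out([
  [0.04, 0.6, 0, 0],
  [0.03, 0.6, 0, 0],
  [0, 0.4, 0, 0],
  [0, 0, 0, 0],
])

```text
time_s: 7.58
tcp_pos: [0.4833, 0.013, 0.0648]
tcp_rot: [-1.57, 0.024, -3.086]
ft_force: [1.0, 0.8, -0.4]
grip_width: 0.0477
```

carry_out([
  [0.06, 0.2, 0, 0],
  [0, 0, 0, 0],
])

```text
time_s: 7.82
tcp_pos: [0.4818, 0.0131, 0.0579]
tcp_rot: [-1.57, 0.026, -3.085]
ft_force: [-0.3, -0.4, -0.9]
grip_width: 0.0482
```

```bash
python3 -c "
from h import *
st(); w=shot('wrist','w7')
cv2.imwrite('pics/c7.png',cv2.resize(w['color'][0:200,200:440],None,fx=2,fy=2)[:,:,::-1])"
```

```text
7.825 [0.4818 0.0131 0.0579] [-1.57   0.026 -3.085] [ 0.455 -0.242 -0.545  0.011 -1.244  1.169] [-0.33 -0.41 -0.86] 0.04821852542569883
```

View pics/c7.png

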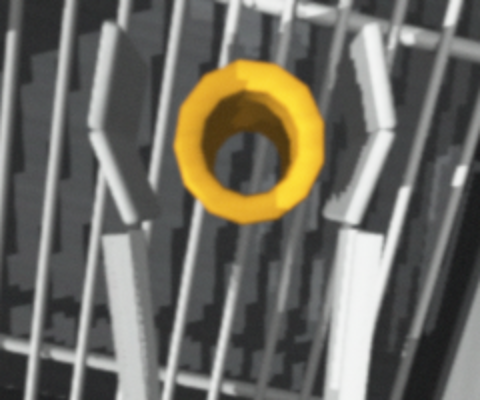

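The bush stands between the jaws, within 2 mm of centre. Closing.

carry_out([
  [0.04, 0, 0.03, 0],
  [0, 0, 0, 0],
  [0, 0, 0, 0],
  [0, 0, 0, 0],
  [0, 0, 0, 0],
], grip=30, grip_force=60)

```text
time_s: 8.5
tcp_pos: [0.4813, 0.012, 0.0596]
tcp_rot: [-1.571, 0.029, -3.085]
ft_force: [-0.5, -0.6, -1.9]
grip_width: 0.0375
```

carry_out([
  [0, 0, 0, 0],
  [0, 0, 0, 0],
])

```text
time_s: 8.75
tcp_pos: [0.4813, 0.012, 0.0596]
tcp_rot: [-1.571, 0.029, -3.085]
ft_force: [0.2, 1.4, -2.4]
grip_width: 0.0375
```

The opening stopped at 37.5 mm, and 38 mm means closed on the bush. Lifting 10 cm.

carry_out([
  [0, -0.2, 0, 0],
  [0, -0.4, 0, 0],
  [0, -0.5, 0, 0],
  [0, -0.5, 0, 0],
  [0, -0.5, 0, 0],
])

```text
time_s: 9.38
tcp_pos: [0.478, 0.0114, 0.1483]
tcp_rot: [-1.57, 0.027, -3.085]
ft_force: [0.3, 0.7, -2.6]
grip_width: 0.0376
```

carry_out([
  [0, -0.3, 0, 0],
  [0, -0.1, 0, 0],
  [0, 0, 0, 0],
  [0, 0, 0, 0],
  [0, 0, 0, 0],
])

```text
time_s: 10.0
tcp_pos: [0.4775, 0.0115, 0.1663]
tcp_rot: [-1.571, 0.028, -3.085]
ft_force: [0.4, 0.3, -1.8]
grip_width: 0.0368
```

```bash
python3 -c "
from h import *
s=st(); print(s['joint_velocities']); w=shot('wrist','w8'); d=shot('side','d8'); a=shot('scene','s8')
A=cv2.resize(w['color'],(480,300)); B=cv2.resize(d['color'][110:270,220:390],None,fx=1.76,fy=1.875)
C=cv2.resize(a['color'][100:250,280:440],None,fx=1.8,fy=1.9)
H=np.zeros((600,800,3),np.uint8);H[:300,:480]=A;H[:B.shape[0],480:480+B.shape[1]]=B;H[300:300+C.shape[0],:C.shape[1]]=C
cv2.imwrite('pics/c8.png',H[:,:,::-1])"
```

```text
10.0 [0.4775 0.0115 0.1663] [-1.571  0.028 -3.085] [ 0.456 -0.316 -0.403  0.011 -1.457  1.17 ] [ 0.36  0.34 -1.8 ] 0.03676105177727007
[-0.00200259  0.00333953 -0.00551804 -0.00120306  0.00133553 -0.00140449]
```

View pics/c8.png

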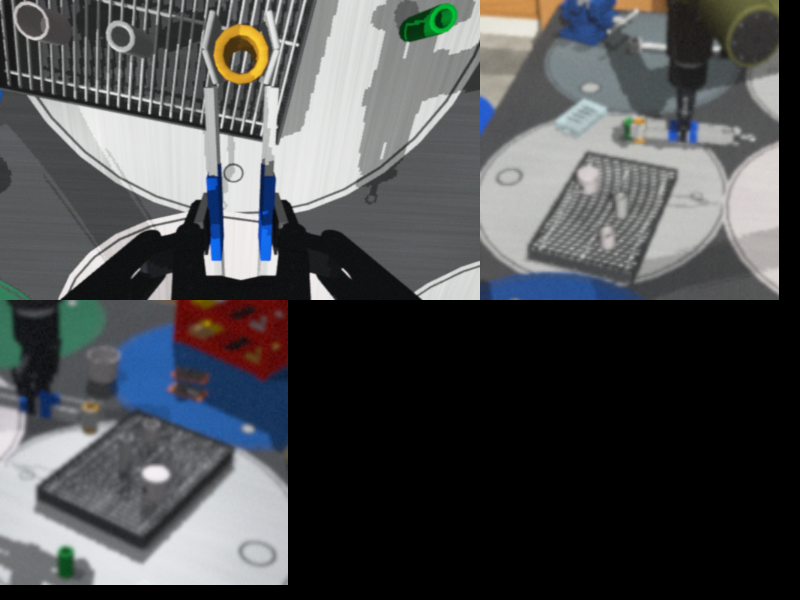

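The bush is lifted and seated in the jaws, at the same pixel, about (323,71), as when it was gripped. The other parts haven't moved. One last check that it's steady, then I hand in.

carry_out([
  [0, 0, 0, 0],
  [0, 0, 0, 0],
  [0, 0, 0, 0],
  [0, 0, 0, 0],
  [0, 0, 0, 0],
])

```text
time_s: 10.78
tcp_pos: [0.4776, 0.0115, 0.1664]
tcp_rot: [-1.571, 0.028, -3.085]
ft_force: [0.3, 0.3, -2.9]
grip_width: 0.0373
```

```bash
python3 -c "
from h import *
s=st(); w=shot('wrist','w9')
for f in('w8','w9'):
  m=cv2.inRange(cv2.cvtColor(load(f)['color'],cv2.COLOR_RGB2HSV),(12,150,90),(28,255,255)); M=cv2.moments(m,True); print(f,M['m10']/M['m00'],M['m01']/M['m00'],M['m00'])
"
```

```text
10.775 [0.4776 0.0115 0.1664] [-1.571  0.028 -3.085] [ 0.456 -0.315 -0.403  0.011 -1.457  1.17 ] [ 0.32  0.3  -2.87] 0.037337934693703806
w8 322.20994113799867 70.595160235448 3058.0
w9 322.21851488387307 70.51357540071966 3057.0
```

```bash
python3 -c "
from h import *
print(ticket.close_job())"
```

```text
the job is handed in; nothing more can be done
None
```

I picked up the tongs by their sleeves, closed the jaws on the bronze bush, lifted it about 10.5 cm and handed the job in with the bush still held over the tray. The hand-in reports no verdict, and jaw contact force can't be measured directly.

- **Grip:** the opening settled at 37–38 mm, against the 38 mm given for jaws closed on the bush.
- **Steadiness:** the bush stayed within 0.1 px in the wrist camera between the last two pictures, and the arm's position changed by only 0.1 mm over the final 0.6 s.
- **Position:** from the measured tray edges, the bush is at least 6 cm inside the near and right sides, the two it is closest to. Its underside is about 10 cm above the rack.
- **Other parts:** I saw none shifted or knocked over in the last pictures, but I judged this by eye.
- **Tilt:** the tool's pitch crept to about 0.03 rad during the descent. I allowed for it, and it was steady at the end.

The job took 10.8 s of the 40 s allowed, and no check failed.

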